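# Fold the empty laundry crate flat

### The job

Fold the empty collapsible crate flat where it stands, so that it can go back on the shelf: with the fingertips push the two short end walls over inwards and down flat onto the floor of the crate first, then push the two long side walls over on top of them until all four lie fully down. Only push and press: do not lift the crate or drag it away, and leave the spray bottle, the tub and the brush alone.

Things in the scene. Friction and masses are not known exactly. Their poses are not given: they have to be found in the camera images.
- crate: White plastic collapsible crate, loose, about 0.7 kg, open-topped, empty: outside 200 mm (its x) by 300 mm (its y) by 105 mm high, 37 mm when folded. Origin: centre of its underside, z up. Four lattice walls, 8 mm thick, hinged at their lower inner edge. Stiff hinges: a wall stays at any angle it is left at; 1 to 2 N at its upper part turns it. Over about 3 N sideways slides the crate.
- end_left (a joint): Short end wall with a hand hole at the crate's +y end, 178 mm wide, 87 mm high, hinge line 142 mm from the crate's centre and 18 mm above the counter; stands between the long sides; folded flat its upper face is 26 mm up. Value: 0 = upright, grows as it tips inwards, 1.571 = fully flat. May start leaning in by up to 0.35.
- end_right (a joint): Short end wall with a hand hole at the crate's -y end, 178 mm wide, 87 mm high, hinge line 142 mm from the crate's centre and 18 mm above the counter; stands between the long sides; folded flat its upper face is 26 mm up. Value: 0 = upright, grows as it tips inwards, 1.571 = fully flat. May start leaning in by up to 0.35.
- side_near (a joint): Long side wall at the crate's -x side (towards the robot), 300 mm long, 76 mm high, hinge line 92 mm from the crate's centre and 29 mm above the counter; folded flat it lies over the ends, upper face 37 mm up. Value: 0 = upright (the start), grows as it tips inwards, 1.571 = fully flat. Cannot go down while an end stands.
- side_far (a joint): Long side wall at the crate's +x side (away from the robot), 300 mm long, 76 mm high, hinge line 92 mm from the crate's centre and 29 mm above the counter; folded flat it lies over the ends, upper face 37 mm up. Value: 0 = upright (the start), grows as it tips inwards, 1.571 = fully flat. Cannot go down while an end stands.
- end_left_top (a point): Middle of the top edge of the +y end wall; it moves with the wall.
- end_right_top (a point): Middle of the top edge of the -y end wall; it moves with the wall.
- side_near_top (a point): Middle of the top edge of the -x side wall; it moves with the wall.
- side_far_top (a point): Middle of the top edge of the +x side wall; it moves with the wall.
- spray: Spray bottle with a trigger head, 72 mm across, 210 mm high, loose, standing to one side of the crate. To be left alone. Origin: centre of its underside.
- tub: Round lidded stain-remover tub, 90 mm across, 95 mm high, loose, standing to one side of the crate. To be left alone. Origin: centre of its underside.
- brush: Wooden scrubbing brush lying bristles down, 50 x 150 x 40 mm, loose, beyond the crate. To be left alone. Origin: centre of its underside, its length along its y.

How it is judged:
By the outcome, as a careful person would: the job done as asked, in the order asked, and still so for the second after the job is handed in, with the robot touching nothing.
It also fails if it takes over 61 s, if anything falls off the work surface, if the arm or the gripper's body presses on something with over 40 N, if the wrist force passes 120 N, or if a joint passes its speed limit or range.

### The arm

A 6-joint arm with a two-finger parallel gripper is mounted at the origin on the work surface. World frame = base frame: x ahead of the robot, y to its left, z up, the work surface at z = 0. Lengths are in mm, angles in rad, forces in N, time in s.
With the tool pointing down it reaches from about 275 to 1000 mm from the base axis. Payload 8.4 kg.
Tool frame: the origin (TCP) lies between the finger pads; the fingertips stand 22 mm ahead of it and the grasp point (between the pads) lies 3 mm ahead of it (r.nose_length is the z of the fingertips in the tool frame, in mm); z points along the fingers, y is the line along which they close (so a half turn about z gives the same grasp; the last joint's range is limited). The gripper opens to 85 mm and grips with 20 to 120 N. Pads are 22 mm wide; open, the fingers measure 114 mm over their backs; the gripper's body (76 mm by 85 mm) begins 54 mm behind the grasp point. The pads swing forward as they close: fully open they stand 13 mm farther back than shut.
Start: joints at [1.276, 0.353, 1.633, -0, 1.155, -0.002], TCP at [180.395, 598.403, 253.281] pointing down, gripper open.
Joint ranges: [-2.63, 2.63], [-0.92, 2.1], [0.06, 2.66], [-1.3, 4.44], [0, 2.69], [-3.02, 3.02]. Speed limits (rad/s): [2.22, 2.22, 2.79, 3.14, 3.14, 3.14].

### API

Orientations are given as [roll, pitch, yaw] about the fixed x, y, z axes, in that order (R = Rz(yaw) Ry(pitch) Rx(roll)).
In Python, from rig import r, cams gives the robot as it stands.
- The arm moves only by the shell command python3 -m handwheel 'ROWS' [FORCE]. ROWS is rows parted by semicolons, their numbers by spaces, 1 to 5 of them, each of 7 numbers: a rotation vector rx, ry, rz in rad, then dx, dy, dz in mm, then the opening from 0.0 (shut) to 1.0 (fully open); each row shifts and turns the commanded pose from where the row before left it, along the tool's axes as they then stand; what a row does not reach is not made up. A row lasts 1/12 s, in which the tool goes at most 41.7 mm and 0.125 rad, less where a joint would pass 70% of its speed; a pose out of reach is approached as far as the arm can. The fingers move at their own pace and stop on an object; FORCE is the grip in N (left out, the last holds). Time passes only in rows, so rows that do not move let the fingers close. It prints the time, the measured TCP pose, the force, the opening and the grip force at its end.
- r.sense(): the state, without advancing time (a new reading comes with each control period).
- cams.grab_frame(name): name is "scene" or "side" or "wrist"; returns the picture (480x640x3 uint8, red, green, blue); there is no depth.
- cams.camera_params(name): a dict with "fx", "fy", "cx", "cy" (pixels), "dist_coeffs" ([k1, k2, p1, p2, k3] as OpenCV has them; the pictures are not rectified), "rvec" (rotation vector, rad) and "tvec" (3), from world to camera coordinates, as OpenCV has them. Camera axes: x right, y down, z forward; pixel columns grow to the right and rows downward; lengths in mm; the calibration is good to about 2 mm. A picture is of the moment at which its call begins: read the wrist's pose just before it. camera_params takes no time and is no camera call; for the wrist camera it gives the pose at the moment of the call.
- r.sign_off(): hands the job in; it is judged then, once.
The state is a dict: "clock": time; "qpos": joint angles; "qvel": joint speeds; "joint_efforts": joint torques, N m; "eef_pos": TCP position; "tcp_rot": TCP orientation; "contact_force": force on the tool from outside, world axes, zero at the start; "wrist_torque": the same for the moment, N m; "opening": opening from 0.0 (shut) to 1.0 (fully open); "grasp_force": force on a finger pad.
Only numpy, scipy, OpenCV 4.12 (cv2) and the standard library are available. Lean on these libraries where they do the work, as an engineer would, in place of code of your own. Each camera call takes 0.05 s, during which the arm holds its last target. There are 200 camera calls.

## Working session

There is one attempt and no reset: what is moved stays moved. The work goes in short steps, Python scripts to look and compute and a shell command to move; the robot and the scene stay as the last step left them, time stands still between calls to the robot, and variables do not carry over. Pictures are saved under pics/ and viewed, at most 10 in all, crops included, and the job is handed in when it is done.

```bash
mkdir -p pics; ls
python3 - <<'E'
from rig import r,cams
import cv2,json
for n in("scene","side"):
    cv2.imwrite(f"pics/{n}0.png",cams.grab_frame(n)[:,:,::-1])
    print(n,cams.camera_params(n))
s=r.sense();print(s['eef_pos'],s['tcp_rot'],s['clock'],s['opening'],r.nose_length)
E
```

```text
pics
scene {'fx': 510.83184929662013, 'fy': 510.83184929662013, 'cx': 317.34308552200986, 'cy': 239.78605454447415, 'dist_coeffs': array([0.04931101, 0.        , 0.        , 0.        , 0.        ]), 'rvec': array([ 1.80692304,  1.34938186, -0.75844932]), 'tvec': array([-162.46663728, -221.84427407, 1908.97300739])}
side {'fx': 479.0216676977819, 'fy': 479.0216676977819, 'cx': 313.35219090516233, 'cy': 233.2704465675285, 'dist_coeffs': array([-0.09983229,  0.        ,  0.        ,  0.        ,  0.        ]), 'rvec': array([ 2.27499175, -0.91687652,  0.35285698]), 'tvec': array([-419.43365939,  353.36940435,  925.07604958])}
[180.27150219 598.02554769 252.61695263] [-3.14034188e+00 -8.09970143e-06  2.84883470e+00] 0.1 0.9994002375969889 22.0
```

View pics/scene0.png

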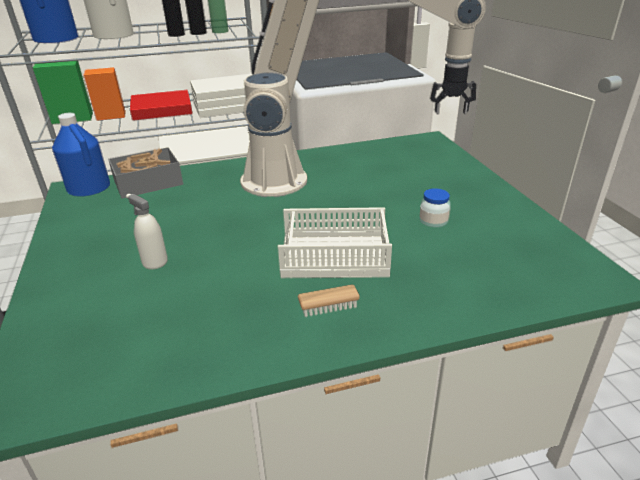

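View pics/side0.png

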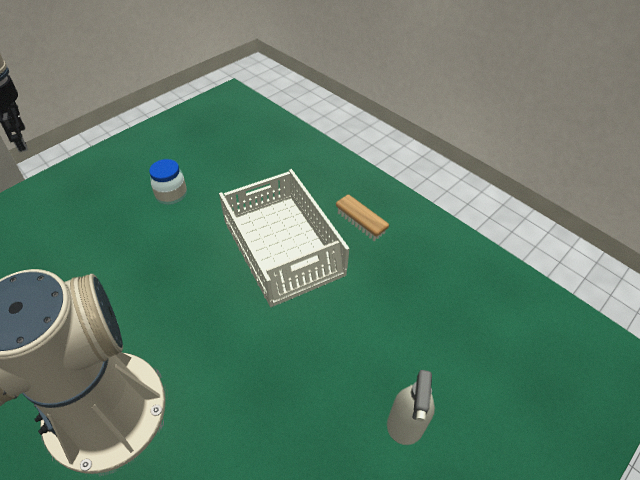

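The scene shows the crate at about (335,243) and the brush beyond it at (330,300). The tub is on its +y side at (435,207) and the spray on its -y side at (150,240). In the side view the crate spans (220..348, 170..305). I'll enlarge both for corner picks.

Run:
```python
import cv2
a=cv2.imread("pics/side0.png")[165:310,212:356];cv2.imwrite("pics/a.png",cv2.resize(a,None,fx=4,fy=4,interpolation=cv2.INTER_CUBIC))
a=cv2.imread("pics/scene0.png")[195:295,270:400];cv2.imwrite("pics/b.png",cv2.resize(a,None,fx=6,fy=6,interpolation=cv2.INTER_CUBIC))
```

```text
(no output)
```

View pics/a.png

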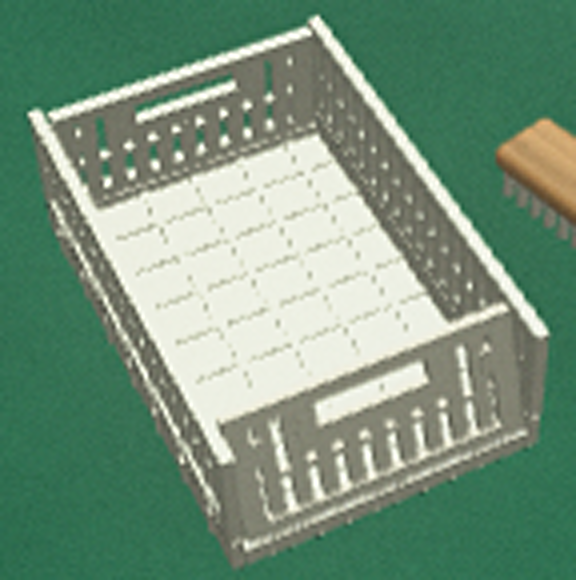

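View pics/b.png

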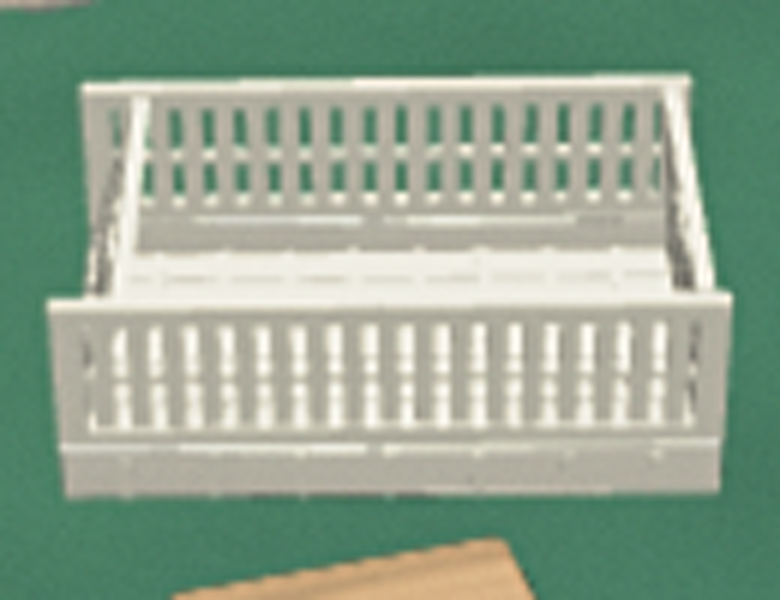

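```bash
cat > geo.py <<'E'
import numpy as np,cv2
from scipy.optimize import least_squares
from rig import r,cams
P={n:cams.camera_params(n) for n in("scene","side")}
def proj(n,X):
    c=P[n];K=np.array([[c['fx'],0,c['cx']],[0,c['fy'],c['cy']],[0,0,1]])
    return cv2.projectPoints(np.array(X,float).reshape(-1,3),c['rvec'],c['tvec'],K,c['dist_coeffs'])[0].reshape(-1,2)
def W(p,L): 
    c,s=np.cos(p[2]),np.sin(p[2]);L=np.array(L,float)
    return np.c_[p[0]+c*L[:,0]-s*L[:,1],p[1]+s*L[:,0]+c*L[:,1],L[:,2]]
def ray(n,uv,z):
    return least_squares(lambda q:(proj(n,[q[0],q[1],z])-uv).ravel(),[500,0]).x
E
python3 - <<'E'
from geo import *
off={'side':(4,212,165),'scene':(6,270,195)}
def px(n,l): f,a,b=off[n];return (np.array(l,float)+.5)/f-.5+[a,b]
L={'side':[[-100,150,105],[100,150,105],[100,-150,105],[-100,-150,105],[-100,-150,0],[100,-150,0]],
'scene':[[100,-150,105],[100,150,105],[-100,-150,105],[-100,150,105],[100,-150,0],[100,150,0]]}
U={'side':px('side',[(30,113),(318,16),(548,335),(220,463),(235,567),(540,445)]),
'scene':px('scene',[(47,302),(733,295),(80,87),(691,76),(66,498),(718,492)])}
f=lambda p:np.concatenate([(proj(n,W(p,L[n]))-U[n]).ravel() for n in L])
s=least_squares(f,[500,0,0],x_scale=[10,10,.1],loss='soft_l1');p=s.x;print(p,np.round(f(p).reshape(-1,2),1).tolist())
# end tilts: outer top edge points; height h=87 thick 8 hinged at lower inner edge (y=142)
def end(sg,a,x,outer):  # local top point
    d=8 if outer else 0
    return [x,sg*(142-87*np.sin(a)+d*np.cos(a)),18+87*np.cos(a)+d*np.sin(a)]
E1=px('side',[(220,425),(505,308)]);g=lambda a:(proj('side',W(p,[end(-1,a[0],-89,True),end(-1,a[0],89,True)]))-E1).ravel()
t=least_squares(g,[.1]);print('right',t.x,np.round(t.fun,1))
E2=px('side',[(50,113),(308,29)]);g=lambda a:(proj('side',W(p,[end(1,a[0],-89,True),end(1,a[0],89,True)]))-E2).ravel()
t=least_squares(g,[.1]);print('left',t.x,np.round(t.fun,1))
print('spray',ray('side',[425,385],200),ray('scene',[153,266],0),'tub',ray('side',[164,169],95),'brush',ray('side',[362,213],40),ray('scene',[329,297],40))
E
```

```text
[ 5.40198188e+02  6.85058879e+01 -2.93767370e-01] [[-0.5, 0.0], [0.1, 0.1], [0.3, -0.5], [0.1, 0.6], [-0.5, 1.5], [-0.5, -0.1], [0.2, 1.4], [-0.1, 1.4], [0.4, -0.4], [0.0, 0.1], [-0.4, 0.3], [0.4, 0.5]]
right [0.3163665] [-0.2 -0.5  0.7  0.2]
left [0.08742767] [-0.3  0.4  0.  -0.3]
spray [ 410.95467901 -435.43799513] [ 426.27421951 -440.10520797] tub [442.53476425 426.6608303 ] brush [744.05960997 -13.66066096] [757.42076691 -12.97595529]
```

The fit is good, within 1.5 px: crate at (540, 68), yaw -0.294, which is exactly aligned with the tool. end_right leans in about 0.32 and end_left about 0.09. Now I'll move above the +y end with rotation, clearing the tub.

```bash
cat > where.py <<'E'
import numpy as np
from rig import r
from scipy.spatial.transform import Rotation as R
s=r.sense();a=-.2938;e=s['eef_pos']
c=R.from_euler('z',-a).apply(e-np.array([540.2,68.5,0]));T=(R.from_euler('z',-a)*R.from_euler('xyz',s['tcp_rot'])).as_matrix()
f=R.from_euler('z',-a).apply(s['contact_force'])
print('local',c.round(1),'tipz(22)',round(c[2]-22,1),'toolx',T[:,0].round(3),'tooly',T[:,1].round(3),'F',f.round(2),'t',s['clock'])
E
M='python3 -m handwheel'
$M '0 0 0 -35.6 -16.3 0 1;0 0 0 -35.6 -16.3 0 1;0 0 0 -35.6 -16.3 0 1;0 0 0 -35.6 -16.3 0 1;0 0 0 -35.6 -16.3 0 1'
$M '0 0 0 -35.6 -16.3 0 1;0 0 0 -35.6 -16.3 0 1;0 0 0 -35.6 -16.3 0 1;0 0 0 -35.6 -16.3 0 1;0 0 0 -35.6 -16.3 0 1'
$M '0 0 0 -35.6 -16.3 0 1;0 0 0 -35.6 -16.3 0 1;0 0 0 -35.6 -16.3 0 1;0 0 0 -35.6 -16.3 0 1;0 0 0.12 0 0 0 1'
$M '0 0 0.12 0 0 0 1;0 0 0.12 0 0 0 1;0 0 0.12 0 0 0 1;0 0 0.12 0 0 0 1;0 0 0.12 0 0 0 1'
$M '0 0 0.12 0 0 0 1;0 0 0.12 0 0 0 1;0 0 0.12 0 0 0 1;0 0 0.12 0 0 0 1;0 0 0.12 0 0 0 1'
$M '0 0 0.12 0 0 0 1;0 0 0.12 0 0 0 1;0 0 0.01 0 0 0 1;0 0 0 0 0 0 1'
python3 where.py
```

```text
clock: 0.52
eef_pos: [328.2, 467.5, 253.0]
tcp_rot: [-3.141, -0.0, 2.849]
contact_force: [-0.1, -0.1, 0.6]
opening: 0.998
grasp_force: 0.0
clock: 0.93
eef_pos: [475.2, 337.9, 253.1]
tcp_rot: [-3.141, -0.0, 2.849]
contact_force: [0.1, 2.3, 0.7]
opening: 1.002
grasp_force: 0.0
clock: 1.35
eef_pos: [596.1, 231.4, 252.9]
tcp_rot: [-3.141, 0.003, 2.73]
contact_force: [-0.4, 0.2, 0.8]
opening: 1.002
grasp_force: 0.0
clock: 1.77
eef_pos: [591.5, 235.9, 252.8]
tcp_rot: [-3.141, -0.0, 2.123]
contact_force: [0.3, 0.5, 0.3]
opening: 0.998
grasp_force: 0.0
clock: 2.18
eef_pos: [591.5, 236.0, 252.8]
tcp_rot: [-3.141, 0.0, 1.523]
contact_force: [0.0, -0.7, 0.8]
opening: 1.0
grasp_force: 0.0
clock: 2.52
eef_pos: [591.5, 236.0, 253.0]
tcp_rot: [-3.141, 0.0, 1.282]
contact_force: [0.5, -0.0, -0.0]
opening: 0.998
grasp_force: 0.0
local [  0.6 175.2 253. ] tipz(22) 231.0 toolx [-0.005  1.    -0.   ] tooly [ 1.     0.005 -0.   ] F [ 0.52  0.14 -0.02] t 2.5167
```

```bash
M='python3 -m handwheel'
$M '0 0 0 0 0 38 1;0 0 0 0 0 38 1;0 0 0 0 0 38 1;0 0 0 0 0 36 1;0 0 0 0 0 0 1'
python3 where.py
$M '0 0 0 -7 0 0 1;0 0 0 -7 0 0 1;0 0 0 -10 0 0.3 1;0 0 0 -11 0 0.7 1'
python3 where.py
$M '0 0 0 -10.5 0 3 1;0 0 0 -10.5 0 4 1;0 0 0 -9.5 0 6 1;0 0 0 -9.5 0 6.5 1'
python3 where.py
$M '0 0 0 -7 0 8 1;0 0 0 -7 0 9 1;0 0 0 -4 0 8 1;0 0 0 -4.5 0 8.4 1'
python3 where.py
python3 - <<'E'
from rig import cams
import cv2
cv2.imwrite("pics/s1.png",cams.grab_frame("side")[100:400,150:470,::-1])
E
```

```text
clock: 2.93
eef_pos: [587.3, 234.3, 96.3]
tcp_rot: [-3.133, 0.007, 1.283]
contact_force: [-1.5, -0.7, -0.6]
opening: 1.003
grasp_force: 0.0
local [ -3.  172.3  96.3] tipz(22) 74.3 toolx [-0.006  1.    -0.007] tooly [ 1.     0.006 -0.009] F [-1.23 -1.08 -0.55] t 2.9333
clock: 3.27
eef_pos: [583.0, 202.3, 104.9]
tcp_rot: [3.138, -0.003, 1.279]
contact_force: [0.6, 1.4, 0.2]
opening: 0.995
grasp_force: 0.6
local [  2.2 140.4 104.9] tipz(22) 82.9 toolx [-0.002  1.     0.003] tooly [1.    0.002 0.004] F [0.17 1.52 0.22] t 3.2667
clock: 3.6
eef_pos: [570.1, 163.1, 82.8]
tcp_rot: [3.141, -0.001, 1.278]
contact_force: [1.4, 1.8, 0.1]
opening: 1.002
grasp_force: 0.6
local [ 1.3 99.2 82.8] tipz(22) 60.8 toolx [-0.001  1.     0.001] tooly [1.    0.001 0.001] F [0.84 2.14 0.12] t 3.6
clock: 3.93
eef_pos: [563.3, 142.2, 48.2]
tcp_rot: [-3.141, 0.0, 1.279]
contact_force: [1.3, 1.2, 0.6]
opening: 0.997
grasp_force: 0.5
local [ 0.8 77.3 48.2] tipz(22) 26.2 toolx [-0.002  1.    -0.   ] tooly [ 1.     0.002 -0.001] F [0.91 1.51 0.61] t 3.9333
```

View pics/s1.png

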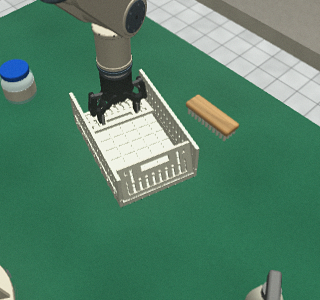

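The wall is nearly down under the fingers at crop (120,105), and the crate is still in place. I'll press on until the force rises.

```bash
M='python3 -m handwheel'
$M '0 0 0 -3 0 5 1;0 0 0 -2 0 4 1;0 0 0 0 0 0 1' | grep -E 'pos|force'
$M '0 0 0 0 0 3 1;0 0 0 0 0 0 1' | grep -E 'pos|force'
python3 where.py
```

```text
eef_pos: [561.7, 137.7, 39.5]
contact_force: [0.4, -0.6, -0.3]
grasp_force: 0.0
eef_pos: [562.2, 138.0, 37.1]
contact_force: [-0.4, -0.7, 0.5]
grasp_force: 0.0
local [ 0.9 72.9 37.1] tipz(22) 15.1 toolx [-0.002  1.    -0.   ] tooly [ 1.     0.002 -0.   ] F [-0.18 -0.78  0.55] t 4.4
```

```bash
M='python3 -m handwheel'
$M '0 0 0 0 0 2 1;0 0 0 0 0 0 1' | grep -E 'pos|force'
$M '0 0 0 0 0 2 1;0 0 0 0 0 0 1' | grep -E 'pos|force'
python3 - <<'E'
from rig import cams
import cv2
a=cams.grab_frame("side")[150:310,200:370,::-1]
cv2.imwrite("pics/s2.png",cv2.resize(a,None,fx=3.5,fy=3.5,interpolation=cv2.INTER_CUBIC))
E
```

```text
eef_pos: [562.3, 138.0, 35.3]
contact_force: [-0.4, -0.2, -0.3]
grasp_force: 0.0
eef_pos: [562.5, 138.0, 34.7]
contact_force: [-4.2, -0.2, 13.5]
grasp_force: 6.8
```

View pics/s2.png

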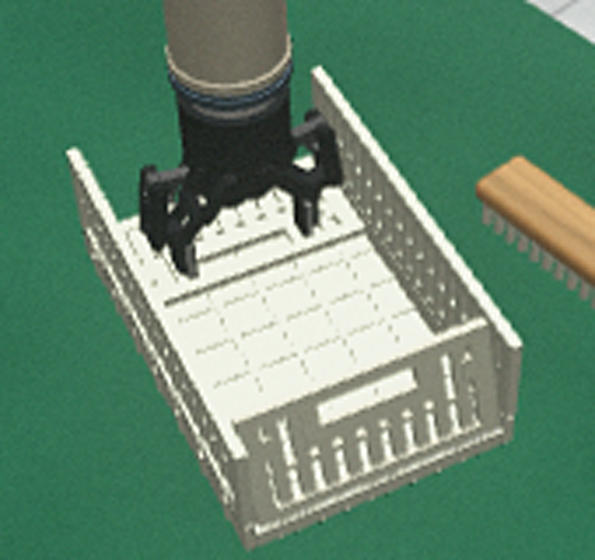

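The left end is flat: 13.5 N at a tip height of 26 mm, which puts the open fingertips about 9 mm ahead of the TCP. The crate hasn't moved. Next is the -y end.

```bash
M='python3 -m handwheel'
$M '0 0 0 0 0 -37 1;0 0 0 0 0 -37 1;0 0 0 0 0 -37 1;0 0 0 -41 0 0 1;0 0 0 -41 0 0 1' | grep pos
$M '0 0 0 -41 0 0 1;0 0 0 -41 0 0 1;0 0 0 -41 0 0 1;0 0 0 -41 0 0 1;0 0 0 0 0 0 1' | grep pos
python3 where.py
$M '0 0 0 0 0 25 1;0 0 0 0 0 23.5 1;0 0 0 0 0 0 1;0 0 0 18 0 0 1;0 0 0 16 0 0 1' | grep -E 'pos|force'
python3 where.py
$M '0 0 0 10 0 3 1;0 0 0 10 0 3.7 1;0 0 0 9.5 0 6 1;0 0 0 9.5 0 6.5 1;0 0 0 7 0 8.5 1' | grep -E 'pos|force'
python3 where.py
$M '0 0 0 7 0 8.5 1;0 0 0 4 0 8 1;0 0 0 4.5 0 8.4 1;0 0 0 3 0 5 1;0 0 0 0 0 0 1' | grep -E 'pos|force'
python3 where.py
```

```text
eef_pos: [540.7, 60.2, 147.2]
eef_pos: [489.3, -102.9, 144.5]
local [   0.9 -178.8  144.5] tipz(22) 122.5 toolx [ 0.002  1.    -0.002] tooly [ 1.    -0.002 -0.   ] F [-0.19  0.98 -0.76] t 5.6167
eef_pos: [501.2, -64.7, 96.3]
contact_force: [-0.2, -1.1, -0.1]
grasp_force: 0.0
local [   1.3 -138.8   96.3] tipz(22) 74.3 toolx [-0.001  1.    -0.   ] tooly [ 1.     0.001 -0.001] F [ 0.16 -1.07 -0.05] t 6.0333
eef_pos: [515.0, -20.1, 67.9]
contact_force: [0.1, -0.6, 1.1]
grasp_force: 0.7
local [  1.5 -92.1  67.9] tipz(22) 45.9 toolx [-0.002  1.     0.   ] tooly [1.    0.002 0.001] F [ 0.32 -0.56  1.08] t 6.45
eef_pos: [519.1, -2.9, 36.8]
contact_force: [-0.3, -0.3, -0.7]
grasp_force: 0.0
local [  0.5 -74.5  36.8] tipz(22) 14.8 toolx [-0.002  1.    -0.   ] tooly [ 1.     0.002 -0.002] F [-0.24 -0.41 -0.67] t 6.8667
```

```bash
M='python3 -m handwheel'
$M '0 0 0 0 0 2 1;0 0 0 0 0 2 1;0 0 0 0 0 0 1' | grep -E 'pos|force'
python3 where.py
```

```text
eef_pos: [519.8, -3.4, 34.8]
contact_force: [-2.1, 1.2, 3.6]
grasp_force: 2.0
local [  1.3 -74.8  34.8] tipz(22) 12.8 toolx [-0.001  1.     0.   ] tooly [1.    0.001 0.   ] F [-2.37  0.58  3.65] t 7.1167
```

```bash
M='python3 -m handwheel'
$M '0 0 0 0 0 1.5 1;0 0 0 0 0 0 1' | grep -E 'pos|force'
$M '0 0 0 0 0 -38 1;0 0 0 0 0 -38 1;0 0 0 0 0 -38 1;0 0 0 37 0 0 1;0 0 0 37 0 0 1' | grep pos
$M '0 0 -0.12 0 0 0 1;0 0 -0.12 0 0 0 1;0 0 -0.12 0 0 0 1;0 0 -0.12 0 0 0 1;0 0 -0.12 0 0 0 1'| grep pos
$M '0 0 -0.12 0 0 0 1;0 0 -0.12 0 0 0 1;0 0 -0.12 0 0 0 1;0 0 -0.12 0 0 0 1;0 0 -0.12 0 0 0 1'| grep pos
$M '0 0 -0.12 0 0 0 1;0 0 -0.12 0 0 0 1;0 0 -0.12 0 0 0 1;0 0 -0.01 0 0 0 1;0 0 0 0 0 0 1'| grep pos
$M '0 0 0 36 0 0 1;0 0 0 36 0 0 1;0 0 0 36 0 0 1;0 0 0 28 0 0 1;0 0 0 0 0 0 1'| grep pos
python3 where.py
python3 - <<'E'
from rig import cams
import cv2
a=cams.grab_frame("side")[150:310,200:370,::-1]
cv2.imwrite("pics/s3.png",cv2.resize(a,None,fx=3.5,fy=3.5,interpolation=cv2.INTER_CUBIC))
E
```

```text
eef_pos: [519.9, -3.5, 34.5]
contact_force: [-5.5, 2.1, 22.0]
grasp_force: 11.1
eef_pos: [543.0, 67.0, 150.2]
eef_pos: [541.1, 67.4, 147.1]
eef_pos: [541.1, 67.2, 147.1]
eef_pos: [541.1, 67.3, 147.0]
eef_pos: [405.1, 106.8, 146.1]
local [-140.4   -2.4  146.1] tipz(22) 124.1 toolx [-1.     0.003  0.004] tooly [ 0.003  1.    -0.002] F [-0.67 -0.36 -0.29] t 9.3667
```

View pics/s3.png

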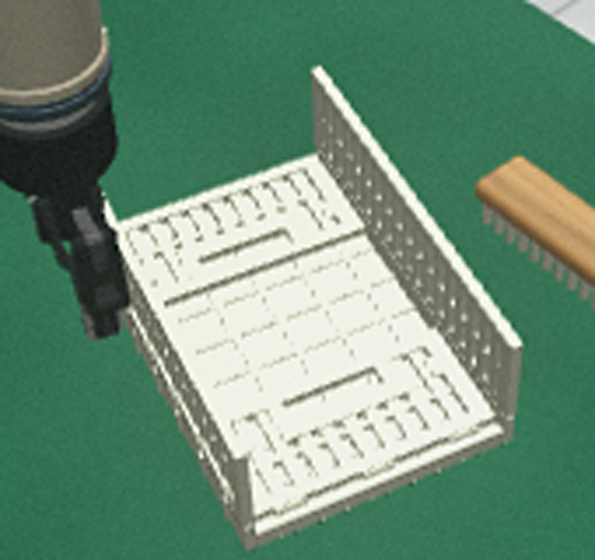

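Both ends lie flat and the crate hasn't moved. Next is the near side.

```bash
M='python3 -m handwheel'
$M '0 0 0 0 2 24 1;0 0 0 0 0 24 1;0 0 0 0 0 0 1;0 0 0 -15 0 0 1;0 0 0 -14 0 0 1'| grep -E 'pos|force'
$M '0 0 0 -9 0 0 1;0 0 0 -9 0 0.3 1;0 0 0 -9 0 2.5 1;0 0 0 -9 0 3.3 1;0 0 0 -8.5 0 5 1'| grep -E 'pos|force'
$M '0 0 0 -8 0 5.5 1;0 0 0 -6.5 0 7 1;0 0 0 -6.5 0 7 1;0 0 0 -4 0 7 1;0 0 0 -4 0 7 1'| grep -E 'pos|force'
$M '0 0 0 -3 0 4 1;0 0 0 -2 0 3.5 1;0 0 0 0 0 0 1'| grep -E 'pos|force'
python3 where.py
```

```text
eef_pos: [440.0, 100.0, 99.2]
contact_force: [-1.9, -1.0, 1.7]
grasp_force: 1.1
eef_pos: [482.8, 87.2, 87.7]
contact_force: [-1.4, 0.6, -0.1]
grasp_force: 0.7
eef_pos: [509.9, 79.0, 53.3]
contact_force: [-1.6, -0.3, 1.1]
grasp_force: 0.5
eef_pos: [514.4, 77.6, 46.1]
contact_force: [-0.1, -0.6, -0.1]
grasp_force: 0.0
local [-27.3   1.2  46.1] tipz(22) 24.1 toolx [-1.    -0.001  0.001] tooly [-0.001  1.    -0.   ] F [ 0.05 -0.59 -0.11] t 10.9167
```

```bash
M='python3 -m handwheel'
$M '0 0 0 0 0 1.5 1;0 0 0 0 0 0 1' | grep -E 'pos|force'
$M '0 0 0 0 0 1.5 1;0 0 0 0 0 0 1' | grep -E 'pos|force'
python3 where.py
```

```text
eef_pos: [514.6, 77.7, 45.8]
contact_force: [-2.5, -0.8, 6.1]
grasp_force: 3.1
eef_pos: [514.7, 77.7, 45.5]
contact_force: [-6.9, -1.4, 25.1]
grasp_force: 12.6
local [-27.1   1.4  45.5] tipz(22) 23.5 toolx [-1.    -0.001 -0.001] tooly [-0.001  1.     0.   ] F [-6.18 -3.32 25.14] t 11.25
```

```bash
M='python3 -m handwheel'
$M '0 0 0 0 0 -36 1;0 0 0 0 0 -36 1;0 0 0 0 0 -36 1;0 0 0 -40 0 0 1;0 0 0 -40 0 0 1' | grep pos
$M '0 0 0 -40 0 0 1;0 0 0 -40 0 0 1;0 0 0 -7 0 0 1;0 0 0 0 0 0 1' | grep pos
python3 where.py
$M '0 0 0 0 0 26 1;0 0 0 0 0 26 1;0 0 0 0 0 0 1;0 0 0 14 0 0 1;0 0 0 14 0 0 1'| grep -E 'pos|force'
python3 where.py
$M '0 0 0 9 0 0 1;0 0 0 9 0 0.3 1;0 0 0 9 0 2.5 1;0 0 0 9 0 3.3 1;0 0 0 8.5 0 5 1'| grep -E 'pos|force'
python3 where.py
$M '0 0 0 8 0 5.5 1;0 0 0 6.5 0 7 1;0 0 0 6.5 0 7 1;0 0 0 4 0 7 1;0 0 0 4 0 7 1'| grep -E 'pos|force'
python3 where.py
```

```text
eef_pos: [592.6, 55.0, 155.8]
eef_pos: [676.4, 28.6, 151.4]
local [141.9   1.2 151.4] tipz(22) 129.4 toolx [-1.     0.    -0.002] tooly [0. 1. 0.] F [-1.17  0.86 -0.23] t 12.0
eef_pos: [646.3, 37.9, 100.0]
contact_force: [2.6, -0.4, 1.3]
grasp_force: 1.1
local [110.4   1.4 100. ] tipz(22) 78.0 toolx [-1.    -0.001  0.001] tooly [-0.001  1.    -0.   ] F [2.57 0.35 1.33] t 12.4167
eef_pos: [604.4, 50.8, 89.1]
contact_force: [1.2, 1.4, 1.9]
grasp_force: 0.8
local [66.6  1.6 89.1] tipz(22) 67.1 toolx [-1.    -0.001 -0.001] tooly [-0.001  1.     0.001] F [0.71 1.67 1.87] t 12.8333
eef_pos: [576.5, 58.8, 54.1]
contact_force: [1.7, 0.9, 0.7]
grasp_force: 0.5
local [37.5  1.2 54.1] tipz(22) 32.1 toolx [-1.    -0.001  0.   ] tooly [-0.001  1.    -0.   ] F [1.32 1.33 0.66] t 13.25
```

```bash
M='python3 -m handwheel'
$M '0 0 0 3 0 4 1;0 0 0 2 0 4 1;0 0 0 0 0 1.5 1;0 0 0 0 0 0 1'| grep -E 'pos|force'
$M '0 0 0 0 0 2 1;0 0 0 0 0 0 1'| grep -E 'pos|force'
$M '0 0 0 0 0 -38 1;0 0 0 0 0 -38 1;0 0 0 0 0 -38 1;0 0 0 0 0 -38 1;0 0 0 0 0 -38 1' | grep pos
$M '0 0 0 40 0 0 1;0 0 0 40 0 0 1;0 0 0 40 0 0 1;0 0 0 40 0 0 1;0 0 0 0 0 0 1' | grep pos
python3 - <<'E'
from rig import cams
import cv2
a=cams.grab_frame("side")[150:310,200:400,::-1];b=cams.grab_frame("scene")[180:330,260:460,::-1]
f=lambda a:cv2.resize(a,(400,320) if a is not b else (400,300),interpolation=cv2.INTER_CUBIC)
import numpy as np
cv2.imwrite("pics/s4.png",np.hstack([f(a),cv2.copyMakeBorder(f(b),0,20,0,0,cv2.BORDER_CONSTANT)]))
E
```

```text
eef_pos: [571.6, 60.2, 45.8]
contact_force: [-4.9, 0.5, 7.7]
grasp_force: 3.9
eef_pos: [571.6, 60.3, 45.5]
contact_force: [-10.2, -0.3, 29.7]
grasp_force: 14.7
eef_pos: [571.8, 60.1, 235.2]
eef_pos: [412.0, 106.7, 232.5]
```

View pics/s4.png

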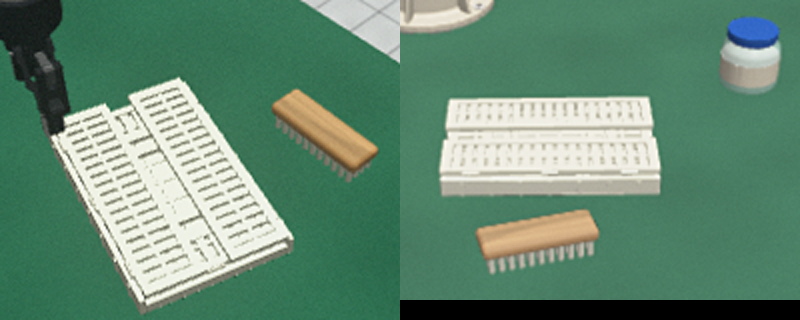

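All four walls lie flat with both sides on top of the ends. The crate sits in place, and the brush and tub look untouched.

```bash
python3 -c "
from rig import r
print(r.sign_off())"
```

```text
the job is handed in; nothing more can be done
None
```

The crate is folded flat where it stood, the two ends first and then the two long sides on top, and the job was handed in after about 14 s of the 61 s, with the spray bottle, tub and brush not touched.

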